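# Tare the bench balance through its key well

## Task

Tare the balance that has the beaker on its pan: with the fingertips, push the sliding cover fully open, reach into the key well, press the sunken key all the way down and let it spring back up, then push the cover fully shut again. Leave the beaker standing where it is on the pan, leave the other balance's key and cover alone, and leave the other things on the bench where they stand.

Things in the scene. Friction and masses are not known exactly. Their poses are not given: they have to be found in the camera images.
- balance_a: bench balance, white with a grey front console, fixed to the bench, 250 mm (x) by 180 mm (y), 70 mm high. Origin: centre of its underside on the bench; its own +x points from the console to the pan, its own +y to the left as seen from the robot, z up. Console: x -125 to -35 mm, top at z 70 mm. Round steel pan, 124 mm across, centred at x +45 mm, y 0, top at z 75 mm. This is the one that carries the beaker, and the one to tare; it may stand left or right
- balance_b: bench balance, white with a grey front console, fixed to the bench, 250 mm (x) by 180 mm (y), 70 mm high. Origin: centre of its underside on the bench; its own +x points from the console to the pan, its own +y to the left as seen from the robot, z up. Console: x -125 to -35 mm, top at z 70 mm. Round steel pan, 124 mm across, centred at x +45 mm, y 0, top at z 75 mm. Same make as balance_a, with an empty pan; not to be operated
- beaker: glass beaker standing loose on balance_a's pan, 66 mm across, 90 mm high (top 165 mm above the bench); origin under its centre, z up
- well_a (a point): centre of the mouth of the rectangular key well in balance_a's console, level with the console's top (z 70 mm), at x -80, y +40 mm in the balance's frame. The well measures 56 mm along the balance's y and 36 mm along its x, has upright walls and is 36 mm deep; the well does not move
- cover_a (a joint): the sliding aluminium cover over balance_a's key well: 0 = shut over the well, 0.072 m = fully open; grows as the cover slides along the balance's own -y (to the right), between end stops. Slides stiffly (1.5 N of friction) and stays where it is left; cannot lift off. It may start up to 20 mm open
- cover_a_plate (a point): centre of the top of balance_a's cover plate, 75 mm above the bench; moves with the cover. Plate 82 mm (balance's y) by 44 mm (x), 4 mm thick, with a lip 10 mm high across each end (-y, +y): upright inner face 28 mm from this point, outer side sloping 45 degrees to the edge, so not for pinching. Fingertips set down in the 56 mm between the lips push the cover either way
- key_a (a joint): the sunken tare key in balance_a's well: 0 = up, 0.006 m = fully down; moves straight down, springs back by itself; needs about 1.5 N to start and 5 N when fully down
- key_a_top (a point): centre of the top face of balance_a's key (42 mm along the balance's y, 24 mm along its x, flat), at rest 46 mm above the bench, 24 mm below the mouth of the well
- well_b (a point): centre of the mouth of the rectangular key well in balance_b's console, level with the console's top (z 70 mm), at x -80, y +40 mm in the balance's frame. The well measures 56 mm along the balance's y and 36 mm along its x, has upright walls and is 36 mm deep; the well does not move
- cover_b (a joint): the sliding aluminium cover over balance_b's key well: 0 = shut over the well, 0.072 m = fully open; grows as the cover slides along the balance's own -y (to the right), between end stops. Slides stiffly (1.5 N of friction) and stays where it is left; cannot lift off. It may start up to 20 mm open
- cover_b_plate (a point): centre of the top of balance_b's cover plate, 75 mm above the bench; moves with the cover. Plate 82 mm (balance's y) by 44 mm (x), 4 mm thick, with a lip 10 mm high across each end (-y, +y): upright inner face 28 mm from this point, outer side sloping 45 degrees to the edge, so not for pinching. Fingertips set down in the 56 mm between the lips push the cover either way
- key_b (a joint): the sunken tare key in balance_b's well: 0 = up, 0.006 m = fully down; moves straight down, springs back by itself; needs about 1.5 N to start and 5 N when fully down
- key_b_top (a point): centre of the top face of balance_b's key (42 mm along the balance's y, 24 mm along its x, flat), at rest 46 mm above the bench, 24 mm below the mouth of the well
- weight: loose steel calibration weight with a small knob, 28 mm across, 48 mm high, on the bench beside balance_a's right side; origin under its centre
- vial: loose amber screw-cap vial, 28 mm across, 60 mm high, on the bench between and behind the balances; origin under its centre
- beaker_spare: loose small glass beaker, 54 mm across, 70 mm high, on the bench behind the balances; origin under its centre
- dish: loose white ceramic dish, 90 mm across, 20 mm high, on the bench behind the balances; origin under its centre
- reagent: loose clear bottle with cap, 70 mm across, 130 mm high, on the bench beyond the left-hand balance, to its left; origin under its centre
- flask: loose amber bottle with cap, 70 mm across, 130 mm high, on the bench beyond the right-hand balance, to its right; origin under its centre
- spatula: loose steel spatula with a broad flat blade, 170 mm long, lying on the bench to the right of the balances; origin under it
There are look-alikes about, which are no part of the job. Leave any green or purple look-alike of the beaker alone.

How it is judged (in metres and radians):
On the way, in this order (a step that is already met when the one before it is completed fails the run):
1. the cover of the laden balance is pushed open (value of joint cover_a above 0.064 m), for 0.1 s.
2. the sunken key is pressed down (value of joint key_a above 0.0048 m), for 0.1 s.
3. the key is let up (value of joint key_a below 0.0015 m and value of joint cover_a above 0.04 m), for 0.05 s.
4. the cover is pushed shut again (value of joint cover_a below 0.005 m), for 0.2 s.
At the end, for the whole second after the job is handed in: The laden balance's cover is shut to within 5 mm after having been open at least 64 of 72 mm, its key was pressed at least 4.8 of 6 mm and is up again, the beaker stands still and upright on the pan within 15 mm of where it stood, and the other balance's key (1.5 mm) and cover (6 mm) were not moved (value of joint cover_a below 0.005 m and value of joint each of key_a, key_b below 0.0015 m and distance of cover_b_plate from where it was at the start of the episode below 0.006 m and z of beaker in the frame of balance_a between 0.07 and 0.08 m and distance of beaker from where it was at the start of the episode below 0.015 m and angle between beaker's own z axis and vertical below 0.1 rad and linear speed of beaker below 0.02 m/s); the robot touches nothing.
It fails at once if the beaker is lifted, tipped or shifted by more than 15 mm (distance of beaker from where it was at the start of the episode above 0.015 m or angle between beaker's own z axis and vertical above 0.2 rad).
It fails at once if the other balance's key or cover is worked (value of joint key_b above 0.0015 m or distance of cover_b_plate from where it was at the start of the episode above 0.006 m).
It fails at once if another thing on the bench is lifted, knocked or shifted by more than 25 mm (distance of any of weight, vial, beaker_spare, dish, reagent, flask, spatula from where it was at the start of the episode above 0.025 m).
It also fails if it takes over 51 s, if anything falls off the work surface, if the arm or the gripper's body presses on something with over 40 N, if the wrist force passes 120 N, or if a joint passes its speed limit or range.

## Robot

A 6-joint arm with a two-finger parallel gripper is mounted at the origin on the work surface. World frame = base frame: x ahead of the robot, y to its left, z up, the work surface at z = 0. Lengths are in mm, angles in rad, forces in N, time in s.
With the tool pointing down it reaches from about 275 to 1000 mm from the base axis. Payload 8.4 kg.
Tool frame: the origin (TCP) lies midway between the tips of the shut fingers; the grasp point (between the pads) lies 19 mm behind it; z points along the fingers, y is the line along which they close (so a half turn about z gives the same grasp; the last joint's range is limited). The gripper opens to 85 mm and grips with 20 to 120 N. Pads are 22 mm wide; open, the fingers measure 114 mm over their backs; the gripper's body (76 mm by 85 mm) begins 54 mm behind the grasp point. The pads swing forward as they close: fully open they stand 13 mm farther back than shut.
Start: joints at [1.328, 0.353, 1.633, -0, 1.155, -0.002], TCP at [149.048, 606.97, 231.281] pointing down, gripper open.
Joint ranges: [-2.63, 2.63], [-0.92, 2.1], [0.06, 2.66], [-1.3, 4.44], [0, 2.69], [-3.02, 3.02]. Speed limits (rad/s): [2.22, 2.22, 2.79, 3.14, 3.14, 3.14].

## Interface

Orientations are given as [roll, pitch, yaw] about the fixed x, y, z axes, in that order (R = Rz(yaw) Ry(pitch) Rx(roll)).
In Python, from rig import r, imaging gives the robot as it stands. The module is installed in compiled form; this text tells all that it offers.
- The arm moves only by the tool arm_command, never from a script. Its argument "deltas" is a list of rows, each an object of numbers: "hand": the finger opening in mm, from 0 to 85.4; "tx", "ty", "tz": the shift along the tool's x, y, z in mm; "wx", "wy", "wz": the turn, a rotation vector about the tool's x, y, z in rad. A call has 1 to 8 rows; each row shifts and turns the commanded pose from where the row before left it, along the tool's axes as they then stand; what a row does not reach is not made up. A row lasts 1/8 s, in which the tool goes at most 62.5 mm and 10.7 degrees, less where a joint would pass 70% of its speed; a pose out of reach is approached as far as the arm can. A call with a gripper value outside its range is refused whole. The fingers move at their own pace and stop on an object; "squeeze" is the grip in N (left out, the last holds). Time passes only in rows, so rows that do not move let the fingers close. It gives the time, the measured TCP pose, the force, the opening and the grip force at its end, in the units of the state.
- r.sense(): the state, without advancing time (a new reading comes with each control period).
- imaging.grab_frame(name): name is "scene" or "top"; returns a dict with "image" (400x640x3 uint8, red, green, blue), "mtx" (3x3 intrinsics, pixels), "world_to_cam" (4x4, takes a point from world to camera coordinates). Camera axes: x right, y up, looking along -z (the intrinsics and any distortion apply to the point x, -y, -z); pixel columns grow to the right and rows downward; lengths in mm; the calibration is good to about 2 mm. A picture is of the moment at which its call begins. There is no depth.
- r.sign_off(): hands the job in; it is judged then, once.
The state is a dict: "clock": time; "qpos": joint angles; "qvel": joint speeds; "joint_efforts": joint torques, N m; "eef_pos": TCP position; "tcp_rot": TCP orientation; "contact_force": force on the tool from outside, world axes, zero at the start; "wrist_torque": the same for the moment, N m; "opening": opening from 0.0 (shut) to 1.0 (fully open); "grasp_force": force on a finger pad.
Only numpy, scipy, OpenCV 4.12 (cv2) and the standard library are available. Lean on these libraries where they do the work, as an engineer would, in place of code of your own. Each camera call takes 0.05 s, during which the arm holds its last target. There are 200 camera calls.

## Working session

There is one attempt and no reset: what is moved stays moved. The work goes in short steps, Python scripts to look and compute and a tool call to move; the robot and the scene stay as the last step left them, time stands still between calls to the robot, and variables do not carry over. Pictures are saved under pics/ and viewed, at most 10 in all, crops included, and the job is handed in when it is done.

Besides the shell and the picture viewer there is one more tool, called after "Emit:" as name([rows], argument=value, ...), one row to a line, values as JSON. arm_command: Moves the arm, as the interface text tells. Its arguments: {"type":"object","properties":{"deltas":{"type":"array"},"squeeze":{"type":"number"}},"required":["deltas"]}

```bash
mkdir -p pics
cat > h.py <<'E'
import numpy as np, cv2
from rig import r, imaging
def grab(n):
    f=imaging.grab_frame(n); np.savez(f'{n}.npz',**f); return f
def proj(f,P):
    P=np.atleast_2d(P).astype(float); c=(f['world_to_cam']@np.c_[P,np.ones(len(P))].T)[:3]
    q=f['mtx']@np.array([c[0],-c[1],-c[2]]); return (q[:2]/q[2]).T
def unproj(f,uv,z):
    uv=np.atleast_2d(uv); d=np.linalg.inv(f['mtx'])@np.c_[uv,np.ones(len(uv))].T
    d=d*np.array([[1],[-1],[-1]]); T=np.linalg.inv(f['world_to_cam']); D=(T[:3,:3]@d).T; o=T[:3,3]
    return o+D*((z-o[2])/D[:,2])[:,None]
E
python3 - <<'E'
from h import *
for n in ('scene','top'):
    f=grab(n); cv2.imwrite(f'pics/{n}0.png',f['image'][...,::-1]); print({k:v for k,v in f.items() if k!='image'})
print(r.sense())
E
```

```text
{'mtx': array([[385.23966592,   0.        , 324.7192879 ],
       [  0.        , 385.23966592, 196.35018215],
       [  0.        ,   0.        ,   1.        ]]), 'world_to_cam': array([[-5.85991735e-01,  8.10302613e-01, -4.83334406e-03,
         3.86406854e+02],
       [-5.77624640e-01, -4.13526395e-01,  7.03807996e-01,
         3.04138672e+02],
       [ 5.68298743e-01,  4.15217527e-01,  7.10373806e-01,
        -1.34536958e+03],
       [ 0.00000000e+00,  0.00000000e+00,  0.00000000e+00,
         1.00000000e+00]])}
{'mtx': array([[484.13216263,   0.        , 321.7505673 ],
       [  0.        , 484.13216263, 192.1000976 ],
       [  0.        ,   0.        ,   1.        ]]), 'world_to_cam': array([[-9.79830395e-03, -9.99945801e-01,  3.51968145e-03,
        -1.97422632e+01],
       [ 9.75818006e-01, -8.79311266e-03,  2.18407646e-01,
        -6.40718074e+02],
       [-2.18364860e-01,  5.57459304e-03,  9.75851276e-01,
        -1.25508384e+03],
       [ 0.00000000e+00,  0.00000000e+00,  0.00000000e+00,
         1.00000000e+00]])}
{'clock': 0.1, 'qpos': array([ 1.32762654e+00,  3.53557530e-01,  1.63407460e+00,  1.04742780e-06,
        1.15520550e+00, -2.38838275e-03]), 'qvel': array([-0.00094653, -0.00177509, -0.000926  ,  0.0019548 , -0.00145407,
        0.00077524]), 'joint_efforts': array([ 6.32313913e-04, -6.06354761e+01, -3.42820609e+01,  1.20890318e-04,
        3.81524063e-03,  1.61980023e-05]), 'eef_pos': array([148.92592751, 606.54779859, 230.64375033]), 'tcp_rot': array([-3.14034769e+00, -3.93119859e-06,  2.90081082e+00]), 'contact_force': array([-1.29387998, -0.67371304, -0.86948155]), 'wrist_torque': array([ 0.00132046, -0.01297154,  0.07818365]), 'grasp_force': 0.0, 'opening': 1.0002231466880094}
```

View pics/scene0.png

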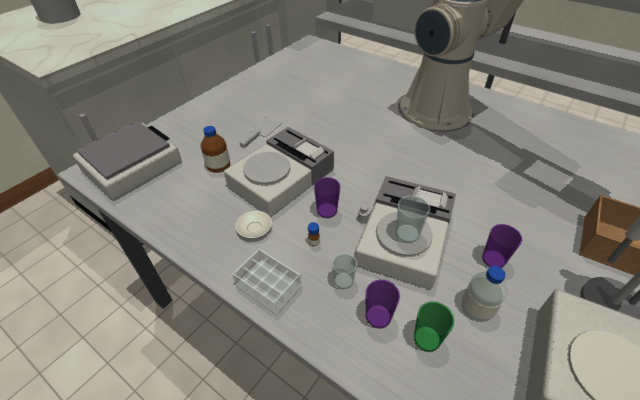

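View pics/top0.png

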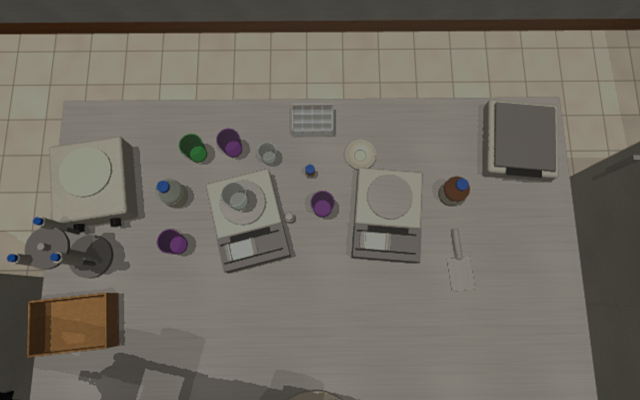

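Scene: the left balance in the top view (~(245,220)) carries the clear beaker (237,198) on its pan. The right one (~(388,215)) has an empty pan. The purple cups (322,204), (172,242), (230,143) and the green one (194,148) are look-alikes, and the small clear beaker (267,154) is the spare. So balance_a is the left one; I'll confirm that and measure it in an enlarged crop.

Run:
```python
from h import *
f=np.load('top.npz'); im=f['image'][160:280,195:305,::-1]
cv2.imwrite('pics/crop.png',cv2.resize(im,None,fx=5,fy=5,interpolation=cv2.INTER_CUBIC)[:600])
```

```text
(no output)
```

View pics/crop.png

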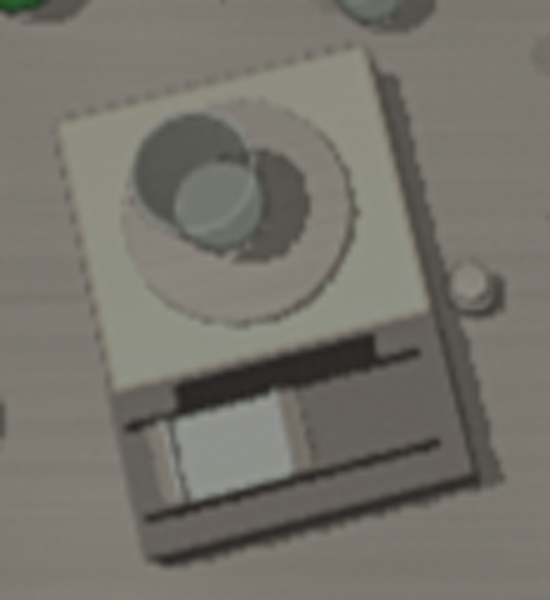

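The crop confirms balance_a: clear glass beaker on its pan, steel weight on its right (472,288). The cover plate lies at about crop (150–310, 390–505). Now I'll fit the pose.

Run:
```python
from h import *
f=np.load('top.npz')
px=lambda a:(np.array(a,float)+.5)/5-.5+[195,160]
C=px([(60,125),(362,45),(113,390),(432,312),(475,478)]); L=np.array([(125,90),(125,-90),(-35,90),(-35,-90),(-125,-90)],float)
W=unproj(f,C,70)[:,:2]
W=np.r_[W,unproj(f,px([(240,212)]),75)[:,:2]]; L=np.r_[L,[(45,0)]]
lc,wc=L.mean(0),W.mean(0); H=(L-lc).T@(W-wc); th=np.arctan2(H[0,1]-H[1,0],H[0,0]+H[1,1])
R=np.array([[np.cos(th),-np.sin(th)],[np.sin(th),np.cos(th)]]); o=wc-R@lc
print('yaw',th,'o',o); print('res',(L@R.T+o-W).round(1).tolist())
np.savez('pose.npz',R=R,o=o,th=th)
for n,p in dict(well=(-80,40)).items(): print(n,R@np.array(p)+o)
# cover: inner lip faces lines; plate grey-white region edges
for uv,z in [((182,455),75),((290,430),75),((158,462),85),((298,428),85),((148,462),77),((310,425),77)]:
    w=unproj(f,px([uv]),z)[0,:2]; print(uv,'local',(R.T@(w-o)).round(1))
s=r.sense(); print(s['eef_pos'],s['tcp_rot'])
for z in(20,):print('weight',R.T@(unproj(f,px([(475,288)]),z)[0,:2]-o))
```

```text
yaw 0.24456491325678614 o [569.15957239 178.45635272]
res [[4.0, 5.6], [3.5, -3.8], [-4.8, 1.4], [-1.9, -2.5], [0.3, -0.6], [-1.1, -0.1]]
well [481.85478278 197.89532673]
(182, 455) local [-74.8  58.3]
(290, 430) local [-76.2  -0.2]
(158, 462) local [-76.6  69.7]
(298, 428) local [-77.7  -5.6]
(148, 462) local [-74.1  76.2]
(310, 425) local [-76.6 -11.3]
[148.92592751 606.54779859 230.64375033] [-3.14034769e+00 -3.93119859e-06  2.90081082e+00]
weight [ -16.59584518 -112.70236747]
```

Run:
```python
from h import *
from scipy.optimize import least_squares
f=np.load('top.npz')
px=lambda a:(np.array(a,float)+.5)/5-.5+[195,160]
C=px([(60,125),(362,45),(113,390),(432,312),(475,478),(240,212)])
def pts(p):
    L=np.array([(125,90,p[3]),(125,-90,p[3]),(-35,90,70),(-35,-90,70),(-125,-90,70),(45,0,75)],float)
    c,s=np.cos(p[2]),np.sin(p[2]); return np.c_[c*L[:,0]-s*L[:,1]+p[0],s*L[:,0]+c*L[:,1]+p[1],L[:,2]]
S=least_squares(lambda p:(proj(f,pts(p))-C).ravel(),[569,178,.2446,60],loss='soft_l1',f_scale=.5); p=S.x
print(p,(proj(f,pts(p))-C).round(2).tolist())
R=np.array([[np.cos(p[2]),-np.sin(p[2])],[np.sin(p[2]),np.cos(p[2])]]); o=p[:2]
np.savez('pose.npz',R=R,o=o,th=p[2]); print('well',R@[-80,40]+o)
G=np.load('scene.npz')
out=[]
for g,(x0,y0,w) in ((f,(195,160,110)),(G,(340,160,130))):
    k=4; im=cv2.resize(g['image'][y0:y0+130,x0:x0+w,::-1],None,fx=k,fy=k,interpolation=cv2.INTER_CUBIC)
    def poly(P,col):
        P=np.array(P,float); q=proj(g,np.c_[P[:,:2]@R.T+o,P[:,2]]); q=((q-[x0,y0]+.5)*k-.5); cv2.polylines(im,[q.round().astype(int)],True,col,1)
    rect=lambda a,b,c,d,z:[(a,c,z),(a,d,z),(b,d,z),(b,c,z)]
    poly(rect(-125,-35,-90,90,70),(0,0,255)); t=np.linspace(0,6.28,40)[:-1]; poly(np.c_[45+62*np.cos(t),62*np.sin(t),75+0*t],(0,255,0))
    poly(rect(-102,-58,-10,72,75),(255,0,0)); poly(rect(-98,-62,12,68,70),(0,255,255))
    out.append(im)
cv2.imwrite('pics/ov.png',np.hstack([out[0][:,:400],out[1][:,120:520]]))
```

```text
[5.70862085e+02 1.79061545e+02 2.44178444e-01 4.85140434e+01] [[-0.38, -0.18], [2.0, 0.25], [-0.82, 1.13], [0.7, 0.08], [0.0, -0.75], [-0.16, -0.2]]
well [483.56481426 198.53425837]
```

View pics/ov.png

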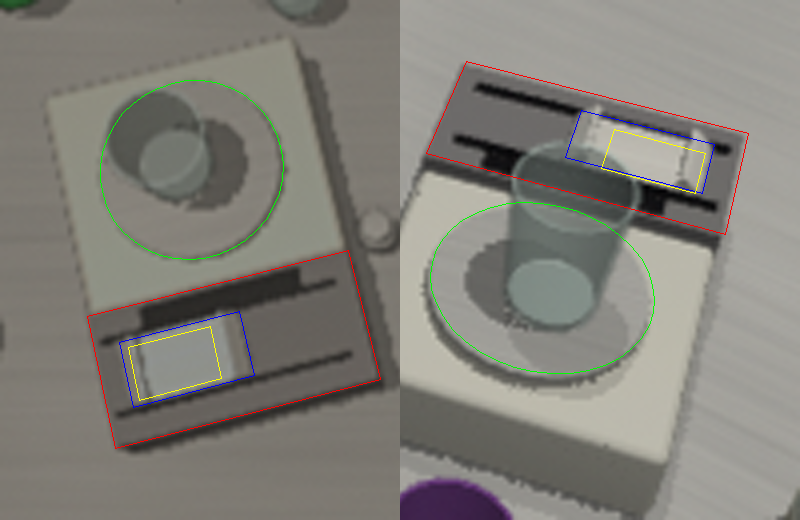

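Fit is good: yaw 0.244, well near world (483.6, 198.5), cover about 9 mm open. I'm turning the tool to line up with the balance, shutting the fingers and starting across.

Emit:
arm_command([
  {"hand": 0,"wz": -0.162},
  {"hand": 0,"wz": -0.162},
  {"hand": 0,"wz": -0.161},
  {"hand": 0,"tx": -22,"ty": -48},
  {"hand": 0,"tx": -22,"ty": -48},
  {"hand": 0,"tx": -22,"ty": -48},
  {"hand": 0,"tx": -22,"ty": -48},
  {"hand": 0,"tx": -22,"ty": -48},
], squeeze=30)

```text
schema error: expected keys hand, tx, ty, tz, wx, wy, wz
```

```bash
cat > loc.py <<'E'
from h import *
P=np.load('pose.npz'); s=r.sense(); e=s['eef_pos']; R=P['R']
print('local',(R.T@(e[:2]-P['o'])).round(1),'z',e[2].round(1),'rot',s['tcp_rot'].round(3),'F local',(R.T@s['contact_force'][:2]).round(1),s['contact_force'][2].round(1),'open',round(s['opening'],2),'t',s['clock'], 'yawerr', round((s['tcp_rot'][2]-P['th']-np.pi+np.pi)%(2*np.pi)-np.pi,3))
E
python3 loc.py
```

```text
local [-306.1  516.8] z 230.6 rot [-3.14  -0.     2.901] F local [-1.4 -0.3] -0.9 open 1.0 t 0.1 yawerr -0.485
```

All keys are required.

Emit:
arm_command([
  {"hand": 0,"tx": 0,"ty": 0,"tz": 0,"wx": 0,"wy": 0,"wz": -0.162},
  {"hand": 0,"tx": 0,"ty": 0,"tz": 0,"wx": 0,"wy": 0,"wz": -0.162},
  {"hand": 0,"tx": 0,"ty": 0,"tz": 0,"wx": 0,"wy": 0,"wz": -0.161},
  {"hand": 0,"tx": -22,"ty": -48,"tz": 0,"wx": 0,"wy": 0,"wz": 0},
  {"hand": 0,"tx": -22,"ty": -48,"tz": 0,"wx": 0,"wy": 0,"wz": 0},
  {"hand": 0,"tx": -22,"ty": -48,"tz": 0,"wx": 0,"wy": 0,"wz": 0},
  {"hand": 0,"tx": -22,"ty": -48,"tz": 0,"wx": 0,"wy": 0,"wz": 0},
  {"hand": 0,"tx": -22,"ty": -48,"tz": 0,"wx": 0,"wy": 0,"wz": 0},
], squeeze=30)

```text
clock: 1.1
eef_pos: [314.5, 399.1, 231.1]
tcp_rot: [-3.141, -0.0, -2.897]
contact_force: [0.4, -1.1, -0.3]
opening: -0.002
grasp_force: 0.0
```

```bash
python3 loc.py
```

```text
local [-195.6  275.5] z 231.1 rot [-3.141 -0.    -2.897] F local [ 0.1 -1.1] -0.3 open -0.0 t 1.1 yawerr 0.0
```

Emit:
arm_command([
  {"hand": 0,"tx": -23,"ty": -49,"tz": 0,"wx": 0,"wy": 0,"wz": 0},
  {"hand": 0,"tx": -23,"ty": -49,"tz": 0,"wx": 0,"wy": 0,"wz": 0},
  {"hand": 0,"tx": -23,"ty": -49,"tz": 0,"wx": 0,"wy": 0,"wz": 0},
  {"hand": 0,"tx": -23,"ty": -49,"tz": 0,"wx": 0,"wy": 0,"wz": 0},
  {"hand": 0,"tx": -23,"ty": -48,"tz": 0,"wx": 0,"wy": 0,"wz": 0},
  {"hand": 0,"tx": 0,"ty": 0,"tz": 50,"wx": 0,"wy": 0,"wz": 0},
  {"hand": 0,"tx": 0,"ty": 0,"tz": 50,"wx": 0,"wy": 0,"wz": 0},
  {"hand": 0,"tx": 0,"ty": 0,"tz": 20,"wx": 0,"wy": 0,"wz": 0},
])

```text
clock: 2.1
eef_pos: [482.6, 190.7, 108.3]
tcp_rot: [-3.141, -0.005, -2.898]
contact_force: [-0.4, 0.2, 0.0]
opening: 0.002
grasp_force: 0.0
```

```bash
python3 loc.py
python3 - <<'E'
from h import *
a=grab('top')['image'][160:280,190:310,::-1]; b=grab('scene')['image'][150:270,350:470,::-1]
cv2.imwrite('pics/hover.png',np.hstack([cv2.resize(x,(400,400),interpolation=cv2.INTER_CUBIC) for x in(a,b)]))
E
```

```text
local [-82.9  32.6] z 108.3 rot [-3.141 -0.005 -2.898] F local [-0.3  0.3] 0.0 open 0.0 t 2.1 yawerr -0.001
```

View pics/hover.png

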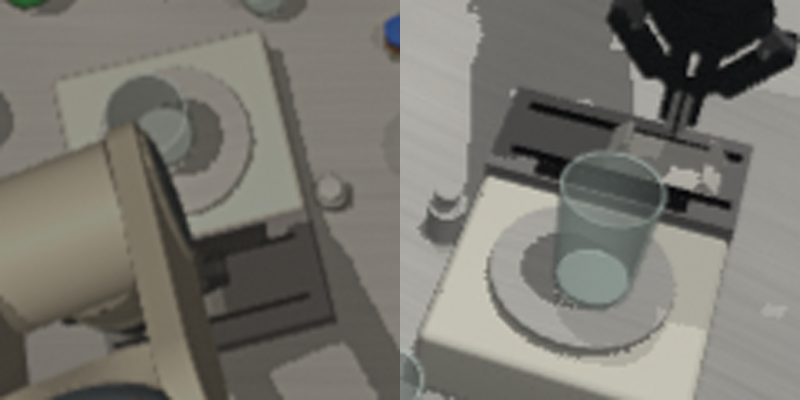

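The fingers are over the cover (right half, fingertips about (680,120)), beaker untouched. Lowering between the lips.

Emit:
arm_command([
  {"hand": 0,"tx": -1,"ty": -2,"tz": 15,"wx": 0,"wy": 0,"wz": 0},
  {"hand": 0,"tx": 0,"ty": 0,"tz": 10,"wx": 0,"wy": 0,"wz": 0},
  {"hand": 0,"tx": 0,"ty": 0,"tz": 4,"wx": 0,"wy": 0,"wz": 0},
  {"hand": 0,"tx": 0,"ty": 0,"tz": 0,"wx": 0,"wy": 0,"wz": 0},
])

```text
clock: 2.7
eef_pos: [485.8, 190.1, 82.3]
tcp_rot: [-3.142, -0.0, -2.897]
contact_force: [-0.5, 0.0, 0.3]
opening: -0.003
grasp_force: 0.0
```

```bash
python3 loc.py
```

```text
local [-79.8  31.2] z 82.3 rot [-3.142 -0.    -2.897] F local [-0.5  0.1] 0.3 open -0.0 t 2.7 yawerr 0.0
```

Emit:
arm_command([
  {"hand": 0,"tx": 0,"ty": 0,"tz": 4,"wx": 0,"wy": 0,"wz": 0},
  {"hand": 0,"tx": 0,"ty": -8,"tz": 0,"wx": 0,"wy": 0,"wz": 0},
  {"hand": 0,"tx": 0,"ty": -8,"tz": 0,"wx": 0,"wy": 0,"wz": 0},
  {"hand": 0,"tx": 0,"ty": -8,"tz": 0,"wx": 0,"wy": 0,"wz": 0},
  {"hand": 0,"tx": 0,"ty": 0,"tz": 0,"wx": 0,"wy": 0,"wz": 0},
])

```text
clock: 3.32
eef_pos: [492.1, 165.9, 78.5]
tcp_rot: [-3.141, 0.0, -2.898]
contact_force: [-0.1, -1.6, 2.0]
opening: -0.005
grasp_force: 1.2
```

```bash
python3 loc.py
```

```text
local [-79.6   6.3] z 78.5 rot [-3.141  0.    -2.898] F local [-0.5 -1.5] 2.0 open -0.01 t 3.325 yawerr -0.001
```

Emit:
arm_command([
  {"hand": 0,"tx": 0,"ty": -8,"tz": 0,"wx": 0,"wy": 0,"wz": 0},
  {"hand": 0,"tx": 0,"ty": -8,"tz": 0,"wx": 0,"wy": 0,"wz": 0},
  {"hand": 0,"tx": 0,"ty": -8,"tz": 0,"wx": 0,"wy": 0,"wz": 0},
  {"hand": 0,"tx": 0,"ty": -8,"tz": 0,"wx": 0,"wy": 0,"wz": 0},
])

```text
clock: 3.82
eef_pos: [499.9, 135.3, 78.5]
tcp_rot: [3.142, 0.001, -2.897]
contact_force: [0.2, 2.4, 5.1]
opening: 0.0
grasp_force: 2.5
```

```bash
python3 loc.py
python3 - <<'E'
from h import *
a=grab('top')['image'][160:280,190:310,::-1]; b=grab('scene')['image'][150:270,350:470,::-1]
cv2.imwrite('pics/push.png',np.hstack([cv2.resize(x,(400,400),interpolation=cv2.INTER_CUBIC) for x in(a,b)]))
E
```

```text
local [-79.5 -25.3] z 78.5 rot [ 3.142e+00  1.000e-03 -2.897e+00] F local [0.8 2.3] 5.1 open 0.0 t 3.825 yawerr -0.0
```

View pics/push.png

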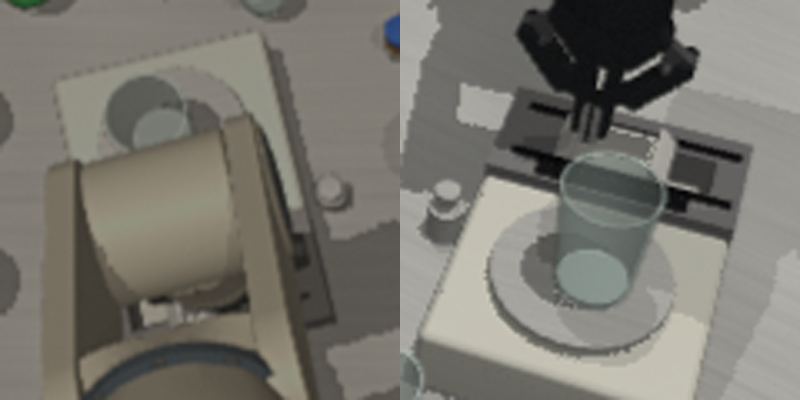

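The scene view shows the cover pushed about halfway open, with the well showing at (700,170). The beaker has not moved. I'll carry on, raising 1 mm.

Emit:
arm_command([
  {"hand": 0,"tx": 0,"ty": -6,"tz": -1,"wx": 0,"wy": 0,"wz": 0},
  {"hand": 0,"tx": 0,"ty": -6,"tz": 0,"wx": 0,"wy": 0,"wz": 0},
  {"hand": 0,"tx": 0,"ty": -5,"tz": 0,"wx": 0,"wy": 0,"wz": 0},
  {"hand": 0,"tx": 0,"ty": 0,"tz": 0,"wx": 0,"wy": 0,"wz": 0},
])

```text
clock: 4.42
eef_pos: [503.3, 118.7, 79.1]
tcp_rot: [-3.141, -0.001, -2.898]
contact_force: [-0.0, -0.6, -1.1]
opening: 0.003
grasp_force: 0.0
```

```bash
python3 loc.py
```

```text
local [-80.2 -42.2] z 79.1 rot [-3.141e+00 -1.000e-03 -2.898e+00] F local [-0.2 -0.6] -1.1 open 0.0 t 4.425 yawerr -0.0
```

Emit:
arm_command([
  {"hand": 0,"tx": 0,"ty": -3,"tz": 0,"wx": 0,"wy": 0,"wz": 0},
  {"hand": 0,"tx": 0,"ty": -3,"tz": 0,"wx": 0,"wy": 0,"wz": 0},
  {"hand": 0,"tx": 0,"ty": -2,"tz": 0,"wx": 0,"wy": 0,"wz": 0},
])

```text
clock: 4.8
eef_pos: [505.2, 111.3, 79.1]
tcp_rot: [3.142, -0.001, -2.897]
contact_force: [-1.3, 1.1, -0.9]
opening: -0.002
grasp_force: 0.8
```

```bash
python3 loc.py
```

```text
local [-80.1 -49.9] z 79.1 rot [ 3.142e+00 -1.000e-03 -2.897e+00] F local [-1.   1.4] -0.9 open -0.0 t 4.8 yawerr -0.0
```

Emit:
arm_command([
  {"hand": 0,"tx": 0,"ty": -2,"tz": 0,"wx": 0,"wy": 0,"wz": 0},
  {"hand": 0,"tx": 0,"ty": -2,"tz": 0,"wx": 0,"wy": 0,"wz": 0},
  {"hand": 0,"tx": 0,"ty": -2,"tz": 0,"wx": 0,"wy": 0,"wz": 0},
])

```text
clock: 5.18
eef_pos: [506.3, 107.1, 79.2]
tcp_rot: [3.139, -0.0, -2.899]
contact_force: [-5.6, 20.8, -3.0]
opening: -0.002
grasp_force: 10.6
```

```bash
python3 loc.py
```

```text
local [-80.  -54.2] z 79.2 rot [ 3.139 -0.    -2.899] F local [-0.5 21.5] -3.0 open -0.0 t 5.175 yawerr -0.002
```

Hard stop (21 N), so the cover is fully open. Backing off, lifting, and going over the well.

Emit:
arm_command([
  {"hand": 0,"tx": 0,"ty": 5,"tz": 0,"wx": 0,"wy": 0,"wz": 0},
  {"hand": 0,"tx": 0,"ty": 2,"tz": -25,"wx": 0,"wy": 0,"wz": 0},
  {"hand": 0,"tx": 0,"ty": 45,"tz": 0,"wx": 0,"wy": 0,"wz": 0},
  {"hand": 0,"tx": 0,"ty": 44,"tz": 0,"wx": 0,"wy": 0,"wz": 0},
  {"hand": 0,"tx": 0,"ty": 0,"tz": 0,"wx": 0,"wy": 0,"wz": 0},
])

```text
clock: 5.8
eef_pos: [483.6, 200.9, 104.6]
tcp_rot: [3.142, 0.001, -2.894]
contact_force: [0.7, -0.2, 0.3]
opening: 0.001
grasp_force: 0.0
```

```bash
python3 loc.py
python3 - <<'E'
from h import *
a=grab('top')['image'][160:280,190:310,::-1]; b=grab('scene')['image'][150:270,350:470,::-1]
cv2.imwrite('pics/well.png',np.hstack([cv2.resize(x,(400,400),interpolation=cv2.INTER_CUBIC) for x in(a,b)]))
E
```

```text
local [-79.4  42.2] z 104.6 rot [ 3.142e+00  1.000e-03 -2.894e+00] F local [ 0.7 -0.3] 0.3 open 0.0 t 5.8 yawerr 0.003
```

View pics/well.png

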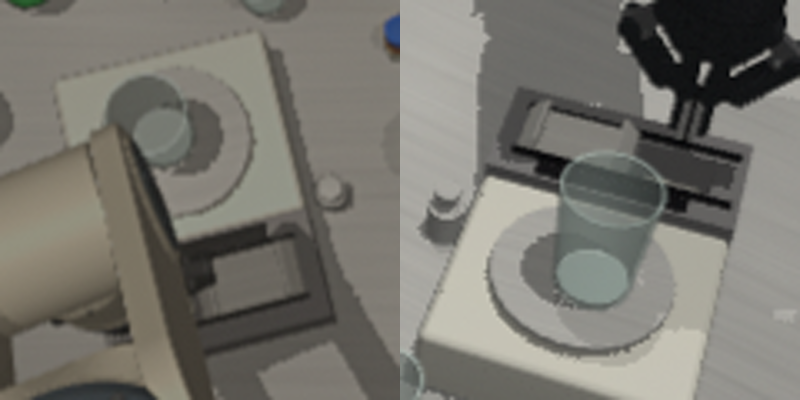

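The cover is fully open, the well is clear and the fingertips are above it. Going down into the well.

Emit:
arm_command([
  {"hand": 0,"tx": 0,"ty": -2,"tz": 20,"wx": 0,"wy": 0,"wz": 0},
  {"hand": 0,"tx": 0,"ty": 0,"tz": 20,"wx": 0,"wy": 0,"wz": 0},
  {"hand": 0,"tx": 0,"ty": 0,"tz": 10,"wx": 0,"wy": 0,"wz": 0},
  {"hand": 0,"tx": 0,"ty": 0,"tz": 0,"wx": 0,"wy": 0,"wz": 0},
])

```text
clock: 6.4
eef_pos: [484.0, 196.0, 53.8]
tcp_rot: [-3.141, -0.001, -2.898]
contact_force: [0.3, -0.1, -0.4]
opening: -0.0
grasp_force: 0.0
```

```bash
python3 loc.py
```

```text
local [-80.2  37.5] z 53.8 rot [-3.141e+00 -1.000e-03 -2.898e+00] F local [ 0.3 -0.2] -0.4 open -0.0 t 6.4 yawerr -0.001
```

Emit:
arm_command([
  {"hand": 0,"tx": 0,"ty": 0,"tz": 5,"wx": 0,"wy": 0,"wz": 0},
  {"hand": 0,"tx": 0,"ty": 0,"tz": 4,"wx": 0,"wy": 0,"wz": 0},
  {"hand": 0,"tx": 0,"ty": 0,"tz": 2,"wx": 0,"wy": 0,"wz": 0},
  {"hand": 0,"tx": 0,"ty": 0,"tz": 0,"wx": 0,"wy": 0,"wz": 0},
])

```text
clock: 6.9
eef_pos: [484.6, 196.9, 43.5]
tcp_rot: [-3.142, 0.001, -2.897]
contact_force: [1.1, -0.7, 3.4]
opening: -0.003
grasp_force: 1.4
```

```bash
python3 loc.py
```

```text
local [-79.4  38.2] z 43.5 rot [-3.142e+00  1.000e-03 -2.897e+00] F local [ 0.9 -0.9] 3.4 open -0.0 t 6.9 yawerr 0.0
```

Spring force is 3.4 N at z 43.5, so it's about half pressed. Pressing to the bottom.

Emit:
arm_command([
  {"hand": 0,"tx": 0,"ty": 0,"tz": 2,"wx": 0,"wy": 0,"wz": 0},
  {"hand": 0,"tx": 0,"ty": 0,"tz": 2,"wx": 0,"wy": 0,"wz": 0},
  {"hand": 0,"tx": 0,"ty": 0,"tz": 1,"wx": 0,"wy": 0,"wz": 0},
  {"hand": 0,"tx": 0,"ty": 0,"tz": 0,"wx": 0,"wy": 0,"wz": 0},
])

```text
clock: 7.4
eef_pos: [484.6, 197.0, 39.7]
tcp_rot: [3.142, 0.001, -2.897]
contact_force: [-3.3, -3.6, 23.2]
opening: -0.001
grasp_force: 11.8
```

```bash
python3 loc.py
```

```text
local [-79.3  38.2] z 39.7 rot [ 3.142e+00  1.000e-03 -2.897e+00] F local [-4.1 -2.7] 23.2 open -0.0 t 7.4 yawerr 0.0
```

Key bottomed (23 N). Releasing, rising, and moving over the open cover.

Emit:
arm_command([
  {"hand": 0,"tx": 0,"ty": 0,"tz": -15,"wx": 0,"wy": 0,"wz": 0},
  {"hand": 0,"tx": 0,"ty": 0,"tz": -25,"wx": 0,"wy": 0,"wz": 0},
  {"hand": 0,"tx": 0,"ty": 0,"tz": -25,"wx": 0,"wy": 0,"wz": 0},
  {"hand": 0,"tx": 0,"ty": -35,"tz": 0,"wx": 0,"wy": 0,"wz": 0},
  {"hand": 0,"tx": 0,"ty": -35,"tz": 0,"wx": 0,"wy": 0,"wz": 0},
  {"hand": 0,"tx": 0,"ty": 0,"tz": 0,"wx": 0,"wy": 0,"wz": 0},
  {"hand": 0,"tx": 0,"ty": 0,"tz": 14,"wx": 0,"wy": 0,"wz": 0},
  {"hand": 0,"tx": 0,"ty": 0,"tz": 0,"wx": 0,"wy": 0,"wz": 0},
])

```text
clock: 8.4
eef_pos: [499.7, 129.4, 87.8]
tcp_rot: [3.141, -0.003, -2.897]
contact_force: [-0.5, 0.5, 0.1]
opening: -0.001
grasp_force: 0.0
```

```bash
python3 loc.py
```

```text
local [-81. -31.] z 87.8 rot [ 3.141e+00 -3.000e-03 -2.897e+00] F local [-0.4  0.6] 0.1 open -0.0 t 8.4 yawerr 0.001
```

Emit:
arm_command([
  {"hand": 0,"tx": 0,"ty": 0,"tz": 8.5,"wx": 0,"wy": 0,"wz": 0},
  {"hand": 0,"tx": 0,"ty": 8,"tz": 0,"wx": 0,"wy": 0,"wz": 0},
  {"hand": 0,"tx": 0,"ty": 10,"tz": 0,"wx": 0,"wy": 0,"wz": 0},
  {"hand": 0,"tx": 0,"ty": 10,"tz": 0,"wx": 0,"wy": 0,"wz": 0},
  {"hand": 0,"tx": 0,"ty": 10,"tz": 0,"wx": 0,"wy": 0,"wz": 0},
  {"hand": 0,"tx": 0,"ty": 10,"tz": 0,"wx": 0,"wy": 0,"wz": 0},
  {"hand": 0,"tx": 0,"ty": 10,"tz": 0,"wx": 0,"wy": 0,"wz": 0},
  {"hand": 0,"tx": 0,"ty": 10,"tz": 0,"wx": 0,"wy": 0,"wz": 0},
])

```text
clock: 9.4
eef_pos: [484.4, 195.5, 80.8]
tcp_rot: [-3.142, -0.0, -2.897]
contact_force: [-0.5, -1.5, 0.6]
opening: -0.0
grasp_force: 0.9
```

```bash
python3 loc.py
```

```text
local [-79.9  36.9] z 80.8 rot [-3.142 -0.    -2.897] F local [-0.9 -1.3] 0.6 open -0.0 t 9.4 yawerr 0.0
```

Emit:
arm_command([
  {"hand": 0,"tx": 0,"ty": 8,"tz": 0.5,"wx": 0,"wy": 0,"wz": 0},
  {"hand": 0,"tx": 0,"ty": 8,"tz": 0,"wx": 0,"wy": 0,"wz": 0},
  {"hand": 0,"tx": 0,"ty": 4,"tz": 0,"wx": 0,"wy": 0,"wz": 0},
  {"hand": 0,"tx": 0,"ty": 2,"tz": 0,"wx": 0,"wy": 0,"wz": 0},
])

```text
clock: 9.9
eef_pos: [479.3, 216.5, 80.3]
tcp_rot: [-3.142, 0.0, -2.897]
contact_force: [0.3, -1.2, 0.9]
opening: -0.002
grasp_force: 0.8
```

```bash
python3 loc.py
```

```text
local [-79.8  58.4] z 80.3 rot [-3.142  0.    -2.897] F local [ 0.  -1.2] 0.9 open -0.0 t 9.9 yawerr 0.0
```

Emit:
arm_command([
  {"hand": 0,"tx": 0,"ty": 2,"tz": 0,"wx": 0,"wy": 0,"wz": 0},
  {"hand": 0,"tx": 0,"ty": 2,"tz": 0,"wx": 0,"wy": 0,"wz": 0},
  {"hand": 0,"tx": 0,"ty": 1.5,"tz": 0,"wx": 0,"wy": 0,"wz": 0},
  {"hand": 0,"tx": 0,"ty": 0,"tz": 0,"wx": 0,"wy": 0,"wz": 0},
])

```text
clock: 10.4
eef_pos: [478.5, 219.8, 80.2]
tcp_rot: [-3.139, -0.0, -2.896]
contact_force: [5.0, -12.8, 2.6]
opening: 0.003
grasp_force: 6.9
```

```bash
python3 loc.py
```

```text
local [-79.8  61.9] z 80.2 rot [-3.139 -0.    -2.896] F local [  1.8 -13.7] 2.6 open 0.0 t 10.4 yawerr 0.001
```

Shut against the stop (14 N). Backing off, lifting clear, then a check picture.

Emit:
arm_command([
  {"hand": 0,"tx": 0,"ty": 0,"tz": 0,"wx": 0,"wy": 0,"wz": 0},
  {"hand": 0,"tx": 0,"ty": -6,"tz": 0,"wx": 0,"wy": 0,"wz": 0},
  {"hand": 0,"tx": 0,"ty": 0,"tz": -30,"wx": 0,"wy": 0,"wz": 0},
  {"hand": 0,"tx": 0,"ty": 0,"tz": -50,"wx": 0,"wy": 0,"wz": 0},
  {"hand": 0,"tx": 20,"ty": 0,"tz": -50,"wx": 0,"wy": 0,"wz": 0},
  {"hand": 0,"tx": 50,"ty": 0,"tz": 0,"wx": 0,"wy": 0,"wz": 0},
  {"hand": 0,"tx": 50,"ty": 0,"tz": 0,"wx": 0,"wy": 0,"wz": 0},
  {"hand": 0,"tx": 0,"ty": 0,"tz": 0,"wx": 0,"wy": 0,"wz": 0},
])

```text
clock: 11.4
eef_pos: [359.8, 185.8, 210.0]
tcp_rot: [3.141, -0.002, -2.897]
contact_force: [0.5, 0.4, 0.1]
opening: -0.001
grasp_force: 0.0
```

```bash
python3 loc.py
python3 - <<'E'
from h import *
a=grab('top')['image'][160:280,190:310,::-1]; b=grab('scene')['image'][150:270,350:470,::-1]
cv2.imwrite('pics/end.png',np.hstack([cv2.resize(x,(400,400),interpolation=cv2.INTER_CUBIC) for x in(a,b)]))
E
```

```text
local [-203.2   57.5] z 210.0 rot [ 3.141e+00 -2.000e-03 -2.897e+00] F local [0.6 0.3] 0.1 open -0.0 t 11.4 yawerr 0.0
```

View pics/end.png

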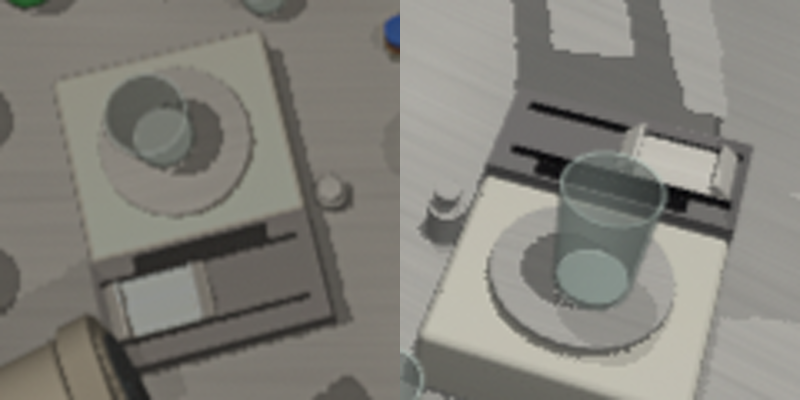

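The cover is shut at its left stop (top crop 105–213), about 8 mm left of where it started. The beaker and weight are unmoved and the arm is clear. Handing in.

```bash
python3 -c "
from rig import r
print(r.sign_off())"
```

```text
the job is handed in; nothing more can be done
None
```

The job is handed in: on the balance with the beaker, I pushed the cover fully open, pressed the key to the bottom and released it, and pushed the cover shut again. The beaker looked unmoved in the last picture, and nothing else was touched; the hand-in gave no verdict.

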